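# Stand the water-sample bottles in their drip trays

### The job

Stand each of the four white plastic water-sample bottles in the empty grey drip tray of its own shape and size: round bottles in round trays, square in square, large in large, small in small. Keep them upright and set them down gently, flat on the tray's floor inside the rim and not dropped. Leave the amber glass bottle and the glass beaker standing where they are.

Things in the scene. Friction and masses are not known exactly. Their poses are not given: they have to be found in the camera images.
- round_large: Large round white plastic sample bottle: body 56 mm wide, straight-sided from the bench up to 80 mm, then a white ribbed screw cap 40 mm in diameter up to 100 mm in all; 0.17 to 0.37 kg. Loose, full and closed. Origin: centre of its underside; z up.
- round_small: Small round white plastic sample bottle: body 38 mm wide, straight-sided from the bench up to 58 mm, then a white ribbed screw cap 26 mm in diameter up to 76 mm in all; 0.06 to 0.13 kg. Loose, full and closed. Origin: centre of its underside; z up.
- square_large: Large square white plastic sample bottle: body 56 x 56 mm wide, straight-sided from the bench up to 80 mm, then a white ribbed screw cap 40 mm in diameter up to 100 mm in all; 0.17 to 0.37 kg. Loose, full and closed. Origin: centre of its underside; z up. x and y are square to its side faces.
- square_small: Small square white plastic sample bottle: body 38 x 38 mm wide, straight-sided from the bench up to 58 mm, then a white ribbed screw cap 26 mm in diameter up to 76 mm in all; 0.06 to 0.13 kg. Loose, full and closed. Origin: centre of its underside; z up. x and y are square to its side faces.
- tray_round_large: Grey plastic drip tray, large and round, 82 mm outside and 76 mm inside, with a 3 mm thick rim 10 mm high all round and a flat inner floor 3 mm above the bench. Empty at the start; it is fixed to the bench and does not move. Origin: centre of its underside, on the bench; z up.
- tray_round_small: Grey plastic drip tray, small and round, 60 mm outside and 54 mm inside, with a 3 mm thick rim 10 mm high all round and a flat inner floor 3 mm above the bench. Empty at the start; it is fixed to the bench and does not move. Origin: centre of its underside, on the bench; z up.
- tray_square_large: Grey plastic drip tray, large and square, 82 x 82 mm outside and 76 x 76 mm inside, with a 3 mm thick rim 10 mm high all round and a flat inner floor 3 mm above the bench. Empty at the start; it is fixed to the bench and does not move. Origin: centre of its underside, on the bench; z up. x and y are square to its side faces.
- tray_square_small: Grey plastic drip tray, small and square, 60 x 60 mm outside and 54 x 54 mm inside, with a 3 mm thick rim 10 mm high all round and a flat inner floor 3 mm above the bench. Empty at the start; it is fixed to the bench and does not move. Origin: centre of its underside, on the bench; z up. x and y are square to its side faces.
- amber_bottle: Amber glass reagent bottle with a black cap, round, 58 mm in diameter, 125 mm high, loose; a bystander to be left standing. Origin: centre of its underside; z up.
- beaker: Empty clear glass beaker, round, 68 mm across its mouth, 85 mm high, loose; a bystander to be left standing. Origin: centre of its underside; z up.
Not all that is in view belongs to the job. What is shaped like the round_large but pink is not meant.

How it is judged:
By the outcome, as a careful person would: the job done as asked, in the order asked, and still so for the second after the job is handed in, with the robot touching nothing.
It also fails if it takes over 112 s, if anything falls off the work surface, if the arm or the gripper's body presses on something with over 40 N, if the wrist force passes 120 N, or if a joint passes its speed limit or range.

### The arm

A 6-joint arm with a two-finger parallel gripper is mounted at the origin on the work surface. World frame = base frame: x ahead of the robot, y to its left, z up, the work surface at z = 0. Lengths are in m, angles in rad, forces in N, time in s.
With the tool pointing down it reaches from about 0.225 to 0.875 m from the base axis. Payload 3.4 kg.
Tool frame: the origin (TCP) lies on the centre line of the jaws, within the pads' length; the fingertips stand 17 mm ahead of it and the grasp point (between the pads) lies 2 mm behind it; z points along the fingers, y is the line along which they close (so a half turn about z gives the same grasp; the last joint's range is limited). The gripper opens to 85 mm and grips with 20 to 120 N. Pads are 22 mm wide; open, the fingers measure 114 mm over their backs; the gripper's body (76 mm by 85 mm) begins 54 mm behind the grasp point. The pads swing forward as they close: fully open they stand 13 mm farther back than shut.
Start: joints at [1.022, 0.276, 1.505, -0, 1.361, -0.121], TCP at [0.239, 0.523, 0.248] pointing down, gripper open.
Joint ranges: [-2.89, 2.89], [-0.75, 2.08], [0.22, 2.7], [-1.18, 4.32], [0.11, 2.71], [-2.7, 2.7]. Speed limits (rad/s): [2.57, 2.57, 3.14, 3.14, 3.14, 3.14].

### API

Orientations are given as a unit quaternion [w, x, y, z].
In Python, from rig import manip gives the robot as it stands.
- The arm moves only by the tool move_arm, never from a script. Its argument "steps" is one flat list of numbers, 7 for each row, row after row: the turn, a rotation vector about the world's x, y, z normalised to -1 to 1, where 1 is 360 degrees, then the shift along the world's x, y, z normalised to -1 to 1, where 1 is 1 m, then the opening, from -1 (shut) to 1 (fully open). A call has exactly 10 rows; each row is the pose to reach, as a shift and turn from the pose commanded when the call began, turning the shorter way round; what a row does not reach only later rows make up. A row lasts 1/10 s, in which the tool goes at most 50 mm and 8.59 degrees, less where a joint would pass 70% of its speed; a pose out of reach is approached as far as the arm can. A call with a number of a shift or a turn outside -1 to 1 is refused whole. A call with a gripper value outside its range is refused whole. The fingers move at their own pace and stop on an object; "squeeze" is the grip in N (left out, the last holds). Time passes only in rows, so rows that repeat a pose let the fingers close, or fill a call up. It gives the time, the measured TCP pose, the force, the opening and the grip force at its end, in the units of the state.
- manip.get_state(): the state, without advancing time (a new reading comes with each control period).
- manip.get_image(name): name is "scene" or "top" or "wrist"; returns a dict with "pixels" (480x640x3 uint8, blue, green, red), "fx", "fy", "cx", "cy" (pixels), "D" ([k1, k2, p1, p2, k3] as OpenCV has them; the pictures are not rectified), "R" (3x3) and "t" (3): a world point X has camera coordinates R X + t. Camera axes: x right, y down, z forward; pixel columns grow to the right and rows downward; lengths in m; the calibration is good to about 2 mm. A picture is of the moment at which its call begins. There is no depth.
- manip.sign_off(): hands the job in; it is judged then, once.
The state is a dict: "clock": time; "qpos": joint angles; "qd": joint speeds; "effort": joint torques, N m; "position": TCP position; "ee_rot": TCP orientation; "contact_force": force on the tool from outside, world axes, zero at the start; "moment": the same for the moment, N m; "width": finger opening in m; "gripper_force": force on a finger pad.
Only numpy, scipy, OpenCV 4.12 (cv2) and the standard library are available. Lean on these libraries where they do the work, as an engineer would, in place of code of your own. Each camera call takes 0.05 s, during which the arm holds its last target. There are 200 camera calls.

## Working session

There is one attempt and no reset: what is moved stays moved. The work goes in short steps, Python scripts to look and compute and a tool call to move; the robot and the scene stay as the last step left them, time stands still between calls to the robot, and variables do not carry over. Pictures are saved under pics/ and viewed, at most 14 in all, crops included, and the job is handed in when it is done.

Besides the shell and the picture viewer there is one more tool, called after ">>>" as name(argument=value, ...), one argument or row to a line, values as JSON. move_arm: Moves the arm, as the interface text tells. Scaled input: -1 to 1 covers 1 m each way for a shift and 360 degrees each way for a turn. Its arguments: {"type":"object","properties":{"steps":{"type":"array"},"squeeze":{"type":"number"}},"required":["steps"]}

```bash
mkdir -p pics; ls
cat > h.py <<'E'
from rig import manip
import numpy as np, cv2
def grab(n,fn):
    im=manip.get_image(n); cv2.imwrite('pics/'+fn+'.png',im['pixels']); np.save('pics/'+fn+'.npy',im,allow_pickle=True); return im
def load(fn): return np.load('pics/'+fn+'.npy',allow_pickle=True).item()
def ray(im,uv):
    K=np.array([[im['fx'],0,im['cx']],[0,im['fy'],im['cy']],[0,0,1.]])
    p=cv2.undistortPoints(np.array(uv,float).reshape(-1,1,2),K,np.array(im['D'],float)).reshape(-1,2)
    R=np.array(im['R']);t=np.array(im['t']).ravel()
    d=np.c_[p,np.ones(len(p))]@R
    return -R.T@t,d
def onz(im,uv,z):
    c,d=ray(im,uv); s=(z-c[2])/d[:,2]; return c+d*s[:,None]
E
python3 - <<'E'
from h import *
print(manip.get_state())
for n in ('scene','top'):
    im=grab(n,n+'0'); R=np.array(im['R']);print(n,im['fx'],-R.T@np.array(im['t']).ravel(),R[2])
E
```

```text
pics
{'clock': 0.0, 'qpos': array([ 1.02198742e+00,  2.76644829e-01,  1.50614025e+00, -2.96345455e-06,
        1.36068407e+00, -1.20968896e-01]), 'qd': array([-1.58313772e-03,  1.70839484e-03, -1.34655232e-03,  6.59799334e-05,
        1.37878236e-03, -6.62938073e-04]), 'effort': array([-7.46459391e-04, -4.16766357e+01, -2.45808363e+01,  1.27949500e-05,
        1.09733711e-02,  2.76108966e-05]), 'position': array([0.23830307, 0.52275515, 0.24740842]), 'ee_rot': array([-3.06999742e-04,  2.12291777e-01,  9.77205874e-01, -8.86600196e-04]), 'contact_force': array([ 0.26252937, -0.32961876,  0.36692344]), 'moment': array([ 0.01767212, -0.00313369, -0.01444004]), 'gripper_force': 0.0, 'width': 0.08502642409512452}
scene 450.88655864895236 [ 1.02525787 -0.54636948  0.76724112] [-0.4927371   0.51023496 -0.70489037]
top 555.2039698738854 [0.28312765 0.01846649 1.14654256] [ 0.20026611 -0.00859586 -0.97970383]
```

View pics/top0.png

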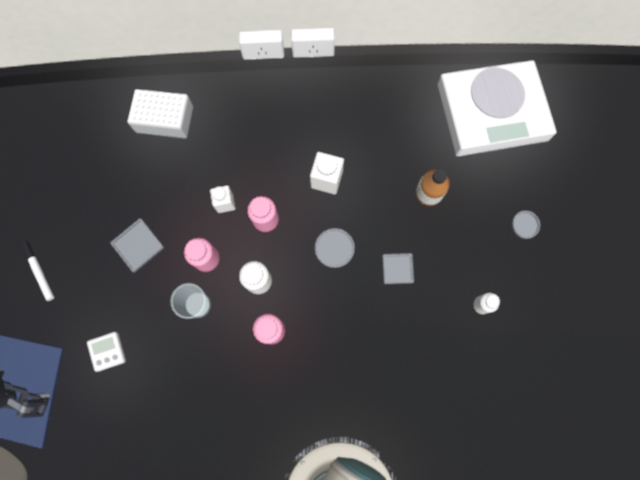

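View pics/scene0.png

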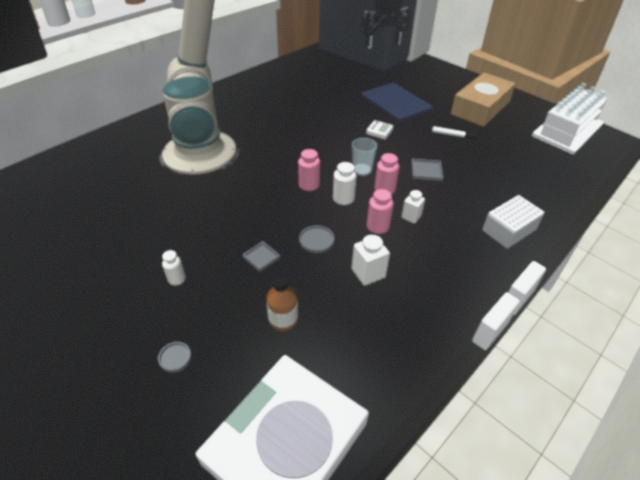

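The top view shows the white bottles: round_large at (255,278), square_large (327,172), square_small (222,199), round_small (487,302). The pink look-alikes at (263,213), (201,254) and (268,329) are not meant. The trays are square large (137,245), round large (335,248), square small (398,269) and round small (526,224). The amber bottle is at (433,187) and the beaker at (190,302).

Run:
```python
from h import *
im=load('top0');px=im['pixels'];hsv=cv2.cvtColor(px,cv2.COLOR_BGR2HSV)
def near(mask,u,v):
    n,l,s,c=cv2.connectedComponentsWithStats(mask.astype(np.uint8)); 
    i=1+np.argmin(np.hypot(*(c[1:]-[u,v]).T)+1e3*(s[1:,4]<60)); return (l==i).astype(np.uint8)
W=(hsv[...,2]>125)&(hsv[...,1]<45); G=(hsv[...,2]>60)
tr=dict(tsl=(137,245),trl=(335,248),tss=(398,269),trs=(526,224))
for k,(u,v) in tr.items():
    m=near(G,u,v);c=cv2.findContours(m,0,2)[0];c=max(c,key=len)[:,0].astype(float)
    P=onz(im,c,.009)[:,:2]; (cx,cy),(w,h),a=cv2.minAreaRect((P*1000).astype(np.float32)); cc=cv2.minEnclosingCircle((P*1000).astype(np.float32))
    print(k,len(c),'rect',np.round([cx,cy,w,h,a],1),'mean-ends',np.round((P.max(0)+P.min(0))*500,1),'circ',np.round(cc[1]*2,1))
bt=dict(rl=(255,278,.05),sl=(327,172,.05),ss=(222,199,.038),rs=(487,302,.038),pk1=(263,213,.05),pk2=(201,254,.05),pk3=(268,329,.05),amb=(433,187,.06),beak=(190,302,.04))
for k,(u,v,z) in bt.items():
    m=near(W if k in('rl','sl','ss','rs') else G,u,v);mo=cv2.moments(m,True);c=(mo['m10']/mo['m00'],mo['m01']/mo['m00'])
    print(k,mo['m00'],np.round(c,1),np.round(onz(im,[c],z)[0]*1000,1))
T=[cv2.resize(px[v-30:v+30,u-35:u+35],None,fx=3.8,fy=3.8,interpolation=2) for u,v in [(255,278),(327,172),(222,199),(487,302),(263,213),(190,302)]]
cv2.imwrite('pics/crop.png',np.vstack([np.hstack(T[:3]),np.hstack(T[3:])]))
```

```text
tsl 56 rect [521.2 411.1  92.3  90.   38.4] mean-ends [521.4 411.8] circ 122.3
trl 21 rect [ 451.6 -137.2   68.3   67.2   87.8] mean-ends [ 451.3 -137.5] circ 90.0
tss 21 rect [ 451.6 -137.2   68.3   67.2   87.8] mean-ends [ 451.3 -137.5] circ 90.0
trs 44 rect [ 534.8 -420.4   63.3   66.9   40.8] mean-ends [ 535.3 -420.9] circ 68.1
rl 833.0 [254.8 277.2] [437.6 154.2  50. ]
sl 1111.0 [326.2 172.3] [651.    3.6  50. ]
ss 538.0 [221.8 198.7] [606.3 222.7  38. ]
rs 398.0 [487.6 303.4] [ 367.5 -311.9   38. ]
pk1 25793.0 [263.  244.6] [503.2 136.6  50. ]
pk2 25793.0 [263.  244.6] [503.2 136.6  50. ]
pk3 25793.0 [263.  244.6] [503.2 136.6  50. ]
amb 1047.0 [397.8 268.2] [ 443.5 -130.6   60. ]
beak 1719.0 [136.6 245.1] [514.1 400.3  40. ]
```

View pics/crop.png

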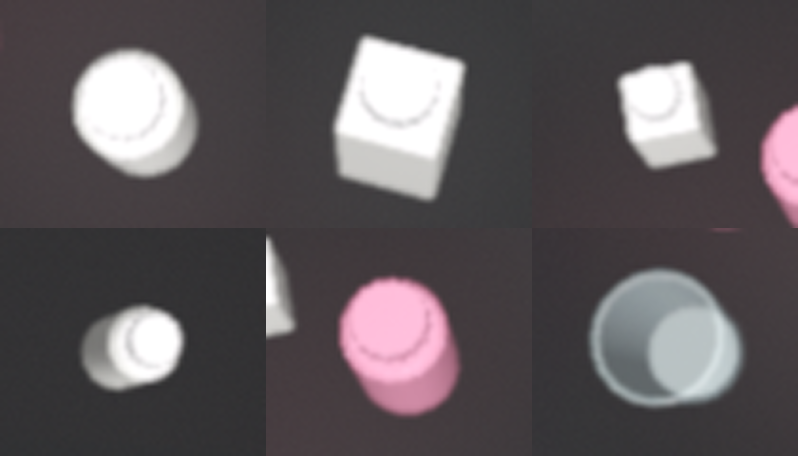

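The crop confirms the targets. Tiles 1–4 are white round_large, square_large, square_small and round_small, and the pink one and the beaker differ clearly. The tray masks leaked into the floor glare, so I'll tighten them and get the angles.

Run:
```python
from h import *
im=load('top0');px=im['pixels'];hsv=cv2.cvtColor(px,cv2.COLOR_BGR2HSV);g=px.max(2).astype(int)
def comp(u,v,r,f=.5):
    p=g[v-r:v+r,u-r:u+r]; bg=np.percentile(p,15); fg=np.median(g[v-4:v+5,u-4:u+5]); 
    m=np.zeros(g.shape,np.uint8); m[v-r:v+r,u-r:u+r]=(p>bg+f*(fg-bg)); n,l,s,c=cv2.connectedComponentsWithStats(m); return (l==l[v,u]).astype(np.uint8)
for k,(u,v,r) in dict(tsl=(137,245,33),trl=(335,248,26),tss=(398,269,24),trs=(526,224,22)).items():
    c=max(cv2.findContours(comp(u,v,r),0,2)[0],key=len)[:,0].astype(float)
    P=(onz(im,c,.009)[:,:2]*1000).astype(np.float32); (cx,cy),(w,h),a=cv2.minAreaRect(P)
    print(k,np.round([cx,cy,w,h,a],1),np.round(cv2.fitEllipse(P)[0],1))
pk=(hsv[...,1]>70)&(hsv[...,2]>120)&(hsv[...,0]>150)
n,l,s,c=cv2.connectedComponentsWithStats(pk.astype(np.uint8))
for i in range(1,n):
    if s[i,4]>100: print('pink',np.round(c[i]),np.round(onz(im,[c[i]],.05)[0]*1000))
print('amber cap',onz(im,[[439,176]],.125)*1000,'beaker base',onz(im,[[190-35+(695-532)/3.8,302-30+(352-228)/3.8]],0.0)*1000,'rim',onz(im,[[190-35+(660-532)/3.8,302-30+(338-228)/3.8]],.085)*1000)
def cr(u,v,ox,oy,pts,z):
    P=onz(im,[[u-35+(x-ox)/3.8,v-30+(y-oy)/3.8] for x,y in pts],z)*1000; 
    e=np.diff(P,axis=0)[:,:2]; print('sq',np.round(P[:,:2],1).tolist(),'len',np.round(np.hypot(*e.T)),'ang',np.round(np.degrees(np.arctan2(e[:,1],e[:,0])),1))
cr(327,172,266,0,[(336,127),(362,36),(464,65),(437,157)],.08)
cr(327,172,266,0,[(337,174),(433,199)],0)
cr(222,199,532,0,[(619,77),(690,63),(698,132)],.058)
cr(222,199,532,0,[(655,168),(716,154)],0)
```

```text
tsl [521.7 411.8  85.3  83.5  38.4] [521.4 410.7]
trl [500.1  -7.   79.4  82.8  87.8] [500.1  -7.5]
tss [ 4.511e+02 -1.375e+02  6.190e+01  6.170e+01  1.000e-01] [ 453.6 -137.6]
trs [ 534.5 -420.9   57.8   60.5   83.7] [ 535.3 -420.9]
pink [264. 217.] [561. 134.  50.]
pink [204. 256.] [484. 257.  50.]
pink [269. 329.] [335. 127.  50.]
amber cap [[ 610.88458735 -213.70265793  125.        ]] beaker base [[391.29961281 280.14139044   0.        ]] rim [[390.9349465  278.76773498  85.        ]]
sq [[635.6, 36.0], [686.2, 20.5], [667.7, -33.4], [617.0, -16.8]] len [53. 57. 53.] ang [ -17.  -108.9  161.9]
sq [[634.1, 37.6], [617.3, -16.1]] len [56.] ang [-107.3]
sq [[621.6, 243.8], [627.9, 205.1], [589.0, 200.7]] len [39. 39.] ang [ -80.8 -173.6]
sq [[585.3, 234.9], [592.1, 200.2]] len [35.] ang [-79.]
```

Sizes match: trays measure 83, 81, 62 and 59 mm, and the square sides 53–57 and 39 mm. I'll start with round_large, closing along −40° to stay clear of the pink bottles and the beaker.

>>> move_arm(
  steps=[0, 0, -0.02, 0.02, -0.037, -0.005, 1, 0, 0, -0.042, 0.04, -0.074, -0.01, 1, 0, 0, -0.063, 0.06, -0.111, -0.015, 1, 0, 0, -0.084, 0.08, -0.148, -0.02, 1, 0, 0, -0.105, 0.1, -0.185, -0.025, 1, 0, 0, -0.126, 0.12, -0.222, -0.03, 1, 0, 0, -0.147, 0.14, -0.259, -0.035, 1, 0, 0, -0.168, 0.16, -0.296, -0.04, 1, 0, 0, -0.189, 0.18, -0.333, -0.045, 1, 0, 0, -0.208, 0.2, -0.369, -0.05, 1],
  squeeze=40,
)

```text
clock: 1.1
position: [0.4388, 0.1525, 0.1979]
ee_rot: [-0.0, 0.764, 0.645, -0.0]
contact_force: [1.8, 0.1, -0.2]
width: 0.0852
gripper_force: 0.0
```

>>> move_arm(
  steps=[0, 0, -0.02, 0, 0, -0.01, 1, 0, 0, -0.042, 0, 0, -0.02, 1, 0, 0, -0.063, 0, 0, -0.03, 1, 0, 0, -0.084, 0, 0, -0.03, 1, 0, 0, -0.084, 0, 0, -0.03, 1, 0, 0, -0.084, 0, 0, -0.03, 1, 0, 0, -0.084, 0, 0, -0.03, 1, 0, 0, -0.084, 0, 0, -0.03, 1, 0, 0, -0.084, 0, 0, -0.03, 1, 0, 0, -0.084, 0, 0, -0.03, 1],
)

```text
clock: 2.1
position: [0.4386, 0.1543, 0.1684]
ee_rot: [0.0, 0.905, 0.426, 0.0]
contact_force: [0.2, 0.1, -0.1]
width: 0.0856
gripper_force: 0.0
```

Run:
```python
from h import *
im=grab('wrist','w1');R=np.array(im['R']);print(-R.T@np.array(im['t']).ravel(),R[2]);s=manip.get_state();print(s['position'],s['qpos'])
```

```text
[0.48859163 0.21478574 0.29430343] [-0.19500588 -0.23666983 -0.95181936]
[0.43857113 0.15424642 0.16840675] [ 1.88424363e-01  1.74155397e-01  1.85664043e+00 -1.06049838e-04
  1.11058016e+00  8.79773696e-01]
```

View pics/w1.png

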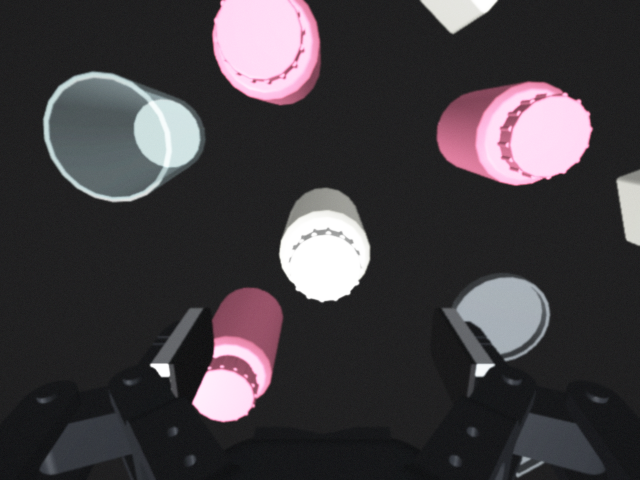

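The wrist view shows white round_large centred, with its cap top at (325,268). The pink bottles sit to the sides and the beaker at upper left.

Run:
```python
from h import *
im=load('w1');print(onz(im,[[325,267],[305,255],[346,255]],.1)*1000, onz(im,[[325,250]],.08)*1000)
print('tray',onz(im,[[503,317]],.009)*1000)
```

```text
[[439.51425501 152.62155076 100.        ]
 [435.55562551 165.12841314 100.        ]
 [452.93522628 150.74231172 100.        ]] [[441.49285365 154.76287283  80.        ]]
tray [[504.28265099  -8.65990336   9.        ]]
```

>>> move_arm(
  steps=[0, 0, 0, 0, 0, -0.02, 1, 0, 0, 0, 0, 0, -0.05, 1, 0, 0, 0, 0, 0, -0.08, 1, 0, 0, 0, 0.001, 0, -0.1, 1, 0, 0, 0, 0.001, 0, -0.116, 1, 0, 0, 0, 0.001, 0, -0.116, 0.2, 0, 0, 0, 0.001, 0, -0.116, 0, 0, 0, 0, 0.001, 0, -0.116, -0.2, 0, 0, 0, 0.001, 0, -0.116, -0.5, 0, 0, 0, 0.001, 0, -0.116, -1],
  squeeze=40,
)

```text
clock: 3.15
position: [0.44, 0.1543, 0.053]
ee_rot: [0.0, 0.905, 0.426, 0.001]
contact_force: [-0.3, -0.3, 1.2]
width: 0.0552
gripper_force: 42.8
```

>>> move_arm(
  steps=[0, 0, 0, 0, 0, 0.01, -1, 0, 0, 0, 0, 0, 0.03, -1, 0, 0, 0, 0, 0, 0.05, -1, 0, 0, 0, 0.01, -0.027, 0.06, -1, 0, 0, 0, 0.022, -0.06, 0.06, -1, 0, 0, 0, 0.036, -0.095, 0.06, -1, 0, 0, 0, 0.05, -0.13, 0.06, -1, 0, 0, 0, 0.058, -0.152, 0.055, -1, 0, 0, 0, 0.061, -0.162, 0.04, -1, 0, 0, 0, 0.061, -0.162, 0.025, -1],
)

```text
clock: 4.15
position: [0.5019, -0.0096, 0.078]
ee_rot: [0.001, 0.905, 0.424, 0.001]
contact_force: [-0.1, -0.0, -3.3]
width: 0.055
gripper_force: 43.2
```

Run:
```python
from h import *
im=grab('wrist','w2');s=manip.get_state();print(s['position'],s['contact_force'],s['width'])
```

```text
[ 0.49944324 -0.00861391  0.07553005] [-1.94271091  0.8239223  -4.01954781] 0.0551155318596273
```

View pics/w2.png

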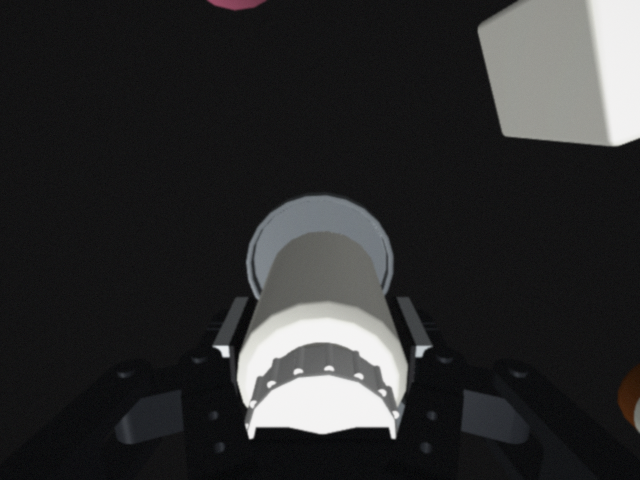

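The bottle hangs over the round tray. The tray's far rim is at (320,195) and the bottle's base edge at (322,232). I'll check the margin.

Run:
```python
from h import *
im=load('w2');a=onz(im,[[320,195],[247,262],[394,262]],.010)*1000;b=onz(im,[[322,232]],.0225)*1000;print(a,b,np.linalg.norm((a[0]-b[0])[:2]))
print('tray c',(a[1]+a[2])/2)
R=np.array(im['R']);f=R[1]*[1,1,0];f=-f/np.linalg.norm(f);print('tray centre',a[0]-41*f,'bottle',b[0]-28*f,f)
```

```text
[[526.87916878  21.61827509  10.        ]
 [471.92811186  18.65594334  10.        ]
 [534.26914504 -33.34193522  10.        ]] [[517.16566212   8.37324505  22.5       ]] 16.425073280442362
tray c [503.09862845  -7.34299594  10.        ]
tray centre [500.62450533  -9.8728768   10.        ] bottle [499.23564805 -13.13290745  22.5       ] [ 0.64035765  0.76807688 -0.        ]
```

>>> move_arm(
  steps=[0, 0, 0, 0.001, 0.002, 0, -1, 0, 0, 0, 0.002, 0.003, -0.004, -1, 0, 0, 0, 0.002, 0.003, -0.008, -1, 0, 0, 0, 0.002, 0.003, -0.012, -1, 0, 0, 0, 0.002, 0.003, -0.015, -1, 0, 0, 0, 0.002, 0.003, -0.017, -1, 0, 0, 0, 0.002, 0.003, -0.018, -1, 0, 0, 0, 0.002, 0.003, -0.019, -1, 0, 0, 0, 0.002, 0.003, -0.02, -1, 0, 0, 0, 0.002, 0.003, -0.02, -1],
)

```text
clock: 5.2
position: [0.5025, -0.0048, 0.0573]
ee_rot: [0.0, 0.905, 0.426, -0.0]
contact_force: [-0.3, 0.0, -2.6]
width: 0.0551
gripper_force: 43.2
```

>>> move_arm(
  steps=[0, 0, 0, 0, 0, -0.0005, -1, 0, 0, 0, 0, 0, -0.001, -1, 0, 0, 0, 0, 0, -0.0015, -1, 0, 0, 0, 0, 0, -0.0015, -1, 0, 0, 0, 0, 0, -0.0015, 0.35, 0, 0, 0, 0, 0, -0.0015, 0.45, 0, 0, 0, 0, 0, -0.0015, 0.6, 0, 0, 0, 0, 0, -0.0015, 0.7, 0, 0, 0, 0, 0, -0.0015, 0.7, 0, 0, 0, 0, 0, -0.0015, 0.7],
)

```text
clock: 6.2
position: [0.5026, -0.0048, 0.0558]
ee_rot: [0.0, 0.905, 0.426, 0.0]
contact_force: [-0.2, 0.2, -0.3]
width: 0.0722
gripper_force: 0.0
```

>>> move_arm(
  steps=[0, 0, 0, 0, 0, 0.015, 0.7, 0, 0, 0, 0, 0, 0.04, 0.8, 0, 0, 0, 0, 0, 0.075, 1, 0, 0, 0, 0, 0, 0.105, 1, 0, 0, 0.02, 0.03, 0.002, 0.11, 1, 0, 0, 0.04, 0.065, 0.004, 0.11, 1, 0, 0, 0.061, 0.1, 0.005, 0.11, 1, 0, 0, 0.061, 0.13, 0.006, 0.11, 1, 0, 0, 0.061, 0.148, 0.007, 0.11, 1, 0, 0, 0.061, 0.148, 0.007, 0.11, 1],
)

```text
clock: 7.2
position: [0.6529, 0.0022, 0.1651]
ee_rot: [0.0, 0.807, 0.59, 0.001]
contact_force: [-0.5, 0.3, -0.2]
width: 0.0852
gripper_force: 0.0
```

Run:
```python
from h import *
im=grab('wrist','w3');s=manip.get_state();print(s['position'],s['ee_rot'],s['qpos'])
```

```text
[0.65093645 0.00224152 0.16506537] [-3.09092222e-04  8.07259512e-01  5.90196420e-01 -4.14031926e-04] [-1.03322788e-01  4.41069228e-01  1.45992340e+00 -1.01779290e-04
  1.24162889e+00  2.04902022e-01]
```

View pics/w3.png

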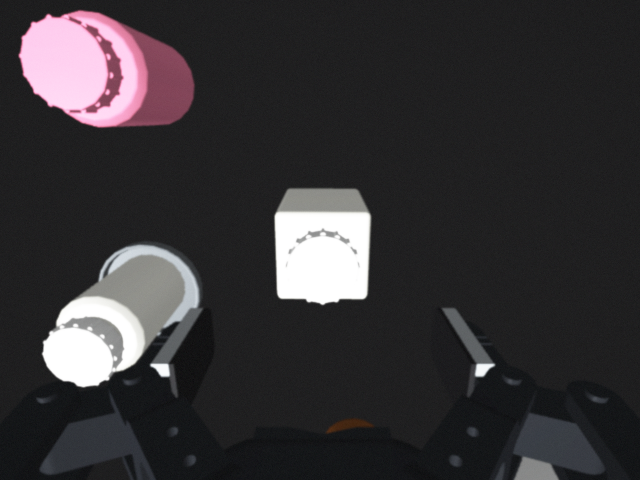

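square_large is square to the jaws and centred, with its top-face back edge running (277–369, 212) and its cap at (323,268). round_large is standing in its tray at left. I'll grasp square_large.

>>> move_arm(
  steps=[0, 0, 0, 0, 0, -0.02, 1, 0, 0, 0, 0, 0, -0.05, 1, 0, 0, 0, 0, 0, -0.08, 1, 0, 0, 0, 0, 0, -0.1, 1, 0, 0, 0, 0, 0, -0.1125, 1, 0, 0, 0, 0, 0, -0.1125, 0.2, 0, 0, 0, 0, 0, -0.1125, 0, 0, 0, 0, 0, 0, -0.1125, -0.2, 0, 0, 0, 0, 0, -0.1125, -0.5, 0, 0, 0, 0, 0, -0.1125, -1],
  squeeze=40,
)

```text
clock: 8.25
position: [0.6515, 0.0021, 0.0548]
ee_rot: [0.001, 0.807, 0.59, 0.001]
contact_force: [1.0, -0.9, 3.8]
width: 0.0559
gripper_force: 44.9
```

>>> move_arm(
  steps=[0, 0, 0, 0, 0, 0, -1, 0, 0, 0, 0, 0, 0.01, -1, 0, 0, 0, 0, 0, 0.035, -1, 0, 0, 0, 0, 0, 0.065, -1, 0, 0, 0, 0, 0, 0.1, -1, 0, 0, 0, -0.003, 0.01, 0.13, -1, 0, 0, -0.01, -0.009, 0.03, 0.145, -1, 0, 0, -0.02, -0.018, 0.058, 0.145, -1, 0, 0, -0.03, -0.029, 0.093, 0.145, -1, 0, 0, -0.04, -0.041, 0.13, 0.145, -1],
)

```text
clock: 9.25
position: [0.6084, 0.1329, 0.1981]
ee_rot: [-0.0, 0.876, 0.483, -0.001]
contact_force: [-0.4, 0.1, -2.6]
width: 0.0555
gripper_force: 44.3
```

>>> move_arm(
  steps=[0, 0, -0.01, -0.012, 0.037, 0, -1, 0, 0, -0.02, -0.024, 0.077, 0, -1, 0, 0, -0.03, -0.037, 0.117, 0, -1, 0, 0, -0.04, -0.05, 0.157, 0, -1, 0, 0, -0.05, -0.062, 0.197, 0, -1, 0, 0, -0.0545, -0.074, 0.234, -0.01, -1, 0, 0, -0.0545, -0.082, 0.26, -0.04, -1, 0, 0, -0.0545, -0.087, 0.275, -0.07, -1, 0, 0, -0.0545, -0.089, 0.279, -0.1, -1, 0, 0, -0.0545, -0.089, 0.279, -0.12, -1],
)

```text
clock: 10.25
position: [0.5179, 0.4114, 0.0754]
ee_rot: [0.0, 0.944, 0.329, -0.003]
contact_force: [-0.5, 0.3, -1.7]
width: 0.0556
gripper_force: 44.3
```

Run:
```python
from h import *
im=grab('wrist','w4');s=manip.get_state();print(s['position'],s['ee_rot'],s['contact_force'],s['width'])
```

```text
[0.51670627 0.40982679 0.07235928] [ 0.00121814  0.94442005  0.32869798 -0.00518809] [-0.61950893 -0.69740238 -5.10752656] 0.055902345586608594
```

View pics/w4.png

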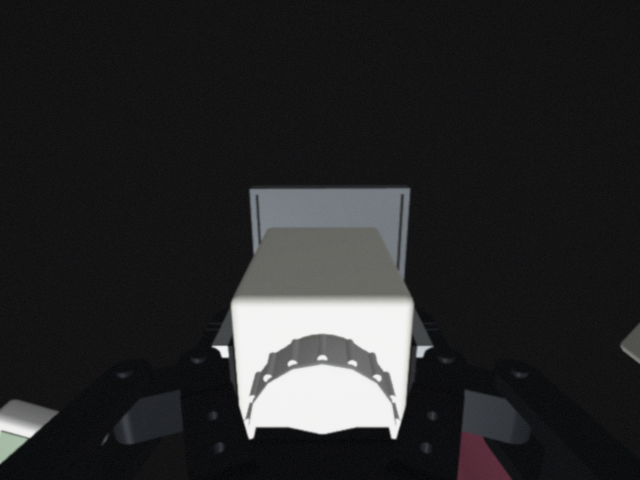

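The bottle hangs aligned over the square tray. The tray's far edge is (250–410,188) and the base's back edge (268–379,229).

Run:
```python
from h import *
im=load('w4');a=onz(im,[[250,188],[410,188]],.010)*1000;b=onz(im,[[268,229],[379,229]],.018)*1000
R=np.array(im['R']);f=-R[1]*[1,1,0];f/=np.linalg.norm(f)
print(np.hypot(*(a[1]-a[0])[:2]),np.hypot(*(b[1]-b[0])[:2]))
ta=a.mean(0)-41*f;tb=b.mean(0)-28*f;print(ta,tb,ta-tb); print(manip.get_state()['position'],manip.get_state()['contact_force'])
```

```text
81.76520332267695 56.28928175353712
[522.66099688 409.89034525  10.        ] [515.52847022 408.47744107  18.        ] [ 7.13252666  1.41290418 -8.        ]
[0.51670627 0.40982679 0.07235928] [-0.61950893 -0.69740238 -5.10752656]
```

>>> move_arm(
  steps=[0, 0, 0, 0.003, 0.0005, 0, -1, 0, 0, 0, 0.006, 0.001, 0, -1, 0, 0, 0, 0.006, 0.001, -0.004, -1, 0, 0, 0, 0.006, 0.001, -0.008, -1, 0, 0, 0, 0.006, 0.001, -0.011, -1, 0, 0, 0, 0.006, 0.001, -0.013, -1, 0, 0, 0, 0.006, 0.001, -0.014, -1, 0, 0, 0, 0.006, 0.001, -0.015, -1, 0, 0, 0, 0.006, 0.001, -0.015, -1, 0, 0, 0, 0.006, 0.001, -0.015, -1],
)

```text
clock: 11.3
position: [0.5266, 0.4123, 0.0634]
ee_rot: [0.0, 0.945, 0.328, 0.0]
contact_force: [0.0, -0.1, -2.2]
width: 0.0556
gripper_force: 44.1
```

>>> move_arm(
  steps=[0, 0, 0, -0.002, -0.001, 0, -1, 0, 0, 0, -0.004, -0.001, -0.001, -1, 0, 0, 0, -0.004, -0.001, -0.002, -1, 0, 0, 0, -0.004, -0.001, -0.003, -1, 0, 0, 0, -0.004, -0.001, -0.004, -1, 0, 0, 0, -0.004, -0.001, -0.0045, -1, 0, 0, 0, -0.004, -0.001, -0.005, -1, 0, 0, 0, -0.004, -0.001, -0.0055, -1, 0, 0, 0, -0.004, -0.001, -0.0055, -1, 0, 0, 0, -0.004, -0.001, -0.0055, -1],
)

```text
clock: 12.3
position: [0.5226, 0.4112, 0.0578]
ee_rot: [0.0, 0.945, 0.328, 0.0]
contact_force: [-0.7, 0.7, -2.5]
width: 0.0555
gripper_force: 44.4
```

>>> move_arm(
  steps=[0, 0, 0, 0, 0, -0.0005, -1, 0, 0, 0, 0, 0, -0.001, -1, 0, 0, 0, 0, 0, -0.0015, -1, 0, 0, 0, 0, 0, -0.002, -1, 0, 0, 0, 0, 0, -0.0023, -1, 0, 0, 0, 0, 0, -0.0023, -1, 0, 0, 0, 0, 0, -0.0023, 0.35, 0, 0, 0, 0, 0, -0.0023, 0.45, 0, 0, 0, 0, 0, -0.0023, 0.6, 0, 0, 0, 0, 0, -0.0023, 0.7],
)

```text
clock: 13.3
position: [0.5226, 0.4112, 0.0552]
ee_rot: [0.0, 0.945, 0.328, -0.0]
contact_force: [0.2, -0.1, -0.1]
width: 0.0725
gripper_force: 0.0
```

>>> move_arm(
  steps=[0, 0, 0, 0, 0, 0.015, 0.7, 0, 0, 0, 0, 0, 0.045, 0.8, 0, 0, 0, 0, 0, 0.08, 1, 0, 0, 0.023, 0.005, -0.01, 0.1, 1, 0, 0, 0.046, 0.02, -0.045, 0.1, 1, 0, 0, 0.07, 0.035, -0.085, 0.1, 1, 0, 0, 0.093, 0.053, -0.125, 0.1, 1, 0, 0, 0.116, 0.07, -0.16, 0.1, 1, 0, 0, 0.139, 0.08, -0.183, 0.1, 1, 0, 0, 0.162, 0.0825, -0.189, 0.1, 1],
)

```text
clock: 14.3
position: [0.6065, 0.2191, 0.1552]
ee_rot: [0.001, 0.664, 0.748, -0.0]
contact_force: [0.8, 1.1, -0.1]
width: 0.0856
gripper_force: 0.0
```

>>> move_arm(
  steps=[0, 0, 0.005, 0, 0, -0.01, 1, 0, 0, 0.005, 0, 0, -0.02, 1, 0, 0, 0.005, 0, 0, -0.02, 1, 0, 0, 0.005, 0, 0, -0.02, 1, 0, 0, 0.005, 0, 0, -0.02, 1, 0, 0, 0.005, 0, 0, -0.02, 1, 0, 0, 0.005, 0, 0, -0.02, 1, 0, 0, 0.005, 0, 0, -0.02, 1, 0, 0, 0.005, 0, 0, -0.02, 1, 0, 0, 0.005, 0, 0, -0.02, 1],
)

```text
clock: 15.3
position: [0.6051, 0.2222, 0.1356]
ee_rot: [0.0, 0.653, 0.757, 0.0]
contact_force: [-0.6, -0.4, 0.0]
width: 0.0856
gripper_force: 0.0
```

Run:
```python
from h import *
im=grab('wrist','w5');s=manip.get_state();print(s['position'],s['ee_rot'],s['contact_force'],s['width'])
```

```text
[0.60507663 0.22221337 0.13558149] [5.30527012e-05 6.53240845e-01 7.57150177e-01 6.36145939e-05] [-0.07756629  0.05000304 -0.64415812] 0.08557609574997209
```

View pics/w5.png

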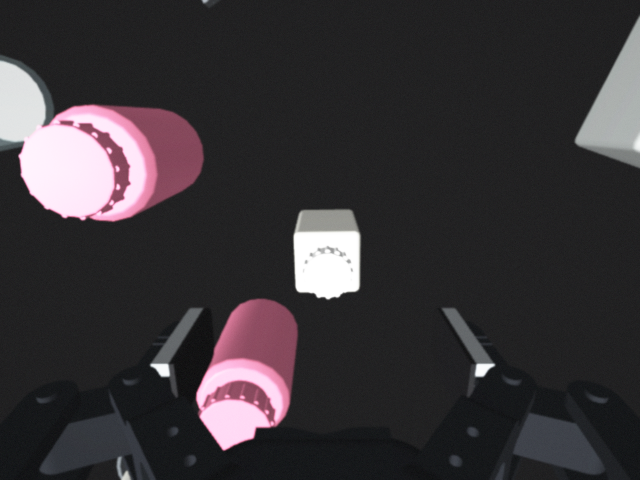

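square_small is centred and aligned, with its cap at (328,272). The pink bottle at (240,410) stays clear behind the jaws. I'll grasp it.

>>> move_arm(
  steps=[0, 0, 0, 0, 0, -0.015, 1, 0, 0, 0, 0, 0, -0.035, 1, 0, 0, 0, 0, 0, -0.06, 1, 0, 0, 0, 0, 0, -0.08, 1, 0, 0, 0, 0, 0, -0.0905, 0.7, 0, 0, 0, 0, 0, -0.0905, 0.3, 0, 0, 0, 0, 0, -0.0905, 0, 0, 0, 0, 0, 0, -0.0905, -0.2, 0, 0, 0, 0, 0, -0.0905, -0.5, 0, 0, 0, 0, 0, -0.0905, -1],
  squeeze=30,
)

```text
clock: 16.35
position: [0.6058, 0.2224, 0.0462]
ee_rot: [0.001, 0.653, 0.757, 0.001]
contact_force: [0.8, 0.2, 2.4]
width: 0.0375
gripper_force: 32.5
```

>>> move_arm(
  steps=[0, 0, 0, 0, 0, 0, -1, 0, 0, 0, 0, 0, 0, -1, 0, 0, 0, 0, 0, 0.01, -1, 0, 0, 0, 0, 0, 0.03, -1, 0, 0, 0, 0, 0, 0.06, -1, 0, 0, 0, 0, 0, 0.095, -1, 0, 0, 0, 0, 0, 0.125, -1, 0, 0, 0, -0.004, -0.01, 0.14, -1, 0, 0, 0, -0.013, -0.03, 0.145, -1, 0, 0, 0, -0.025, -0.06, 0.145, -1],
)

```text
clock: 17.35
position: [0.5789, 0.1612, 0.1896]
ee_rot: [-0.0, 0.653, 0.758, -0.0]
contact_force: [-0.0, -0.4, -0.5]
width: 0.0375
gripper_force: 32.1
```

>>> move_arm(
  steps=[0, 0, -0.005, -0.014, -0.033, 0, -1, 0, 0, -0.01, -0.03, -0.071, 0, -1, 0, 0, -0.015, -0.046, -0.109, 0, -1, 0, 0, -0.02, -0.063, -0.147, 0, -1, 0, 0, -0.0236, -0.079, -0.185, 0, -1, 0, 0, -0.0236, -0.096, -0.225, 0, -1, 0, 0, -0.0236, -0.111, -0.26, -0.01, -1, 0, 0, -0.0236, -0.122, -0.286, -0.04, -1, 0, 0, -0.0236, -0.127, -0.297, -0.075, -1, 0, 0, -0.0236, -0.128, -0.3, -0.105, -1],
)

```text
clock: 18.35
position: [0.4478, -0.1391, 0.0826]
ee_rot: [-0.002, 0.709, 0.706, -0.001]
contact_force: [0.2, 1.0, -1.9]
width: 0.0371
gripper_force: 32.1
```

>>> move_arm(
  steps=[0, 0, 0, 0, 0, -0.01, -1, 0, 0, 0, 0, 0, -0.02, -1, 0, 0, 0, 0, 0, -0.022, -1, 0, 0, 0, 0, 0, -0.022, -1, 0, 0, 0, 0, 0, -0.022, -1, 0, 0, 0, 0, 0, -0.022, -1, 0, 0, 0, 0, 0, -0.022, -1, 0, 0, 0, 0, 0, -0.022, -1, 0, 0, 0, 0, 0, -0.022, -1, 0, 0, 0, 0, 0, -0.022, -1],
)

```text
clock: 19.35
position: [0.4521, -0.1378, 0.0631]
ee_rot: [0.0, 0.708, 0.707, 0.0]
contact_force: [-0.3, -0.4, -0.8]
width: 0.0373
gripper_force: 32.0
```

Run:
```python
from h import *
im=grab('wrist','w6');s=manip.get_state();print(s['position'],s['ee_rot'],s['contact_force'],s['width'])
```

```text
[ 0.452066   -0.13779935  0.0630535 ] [4.70386432e-05 7.07529630e-01 7.06683677e-01 3.04996733e-05] [-0.38891872  0.49468303 -1.37834989] 0.03728420643641259
```

View pics/w6.png

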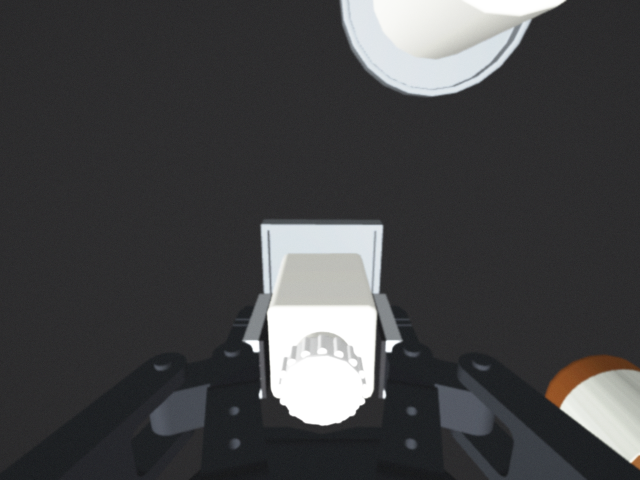

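square_small is over the small square tray, laterally centred. The tray's far edge is (262–382,221) and the base's back edge (285–361,254).

Run:
```python
from h import *
im=load('w6');a=onz(im,[[262,221],[382,221]],.010)*1000;b=onz(im,[[285,254],[361,254]],.018)*1000
R=np.array(im['R']);f=-R[1]*[1,1,0];f/=np.linalg.norm(f)
print(np.hypot(*(a[1]-a[0])[:2]),np.hypot(*(b[1]-b[0])[:2]))
ta=a.mean(0)-30*f;tb=b.mean(0)-19*f;print(ta,tb,ta-tb)
```

```text
59.06073059021844 36.76034560499799
[ 452.17974414 -137.86657836   10.        ] [ 452.66279486 -141.21588038   18.        ] [-0.48305072  3.34930203 -8.        ]
```

>>> move_arm(
  steps=[0, 0, 0, 0, 0.0015, 0, -1, 0, 0, 0, 0, 0.003, -0.003, -1, 0, 0, 0, 0, 0.003, -0.006, -1, 0, 0, 0, 0, 0.003, -0.009, -1, 0, 0, 0, 0, 0.003, -0.011, -1, 0, 0, 0, 0, 0.003, -0.012, -1, 0, 0, 0, 0, 0.003, -0.013, -1, 0, 0, 0, 0, 0.003, -0.0135, -1, 0, 0, 0, 0, 0.003, -0.014, -1, 0, 0, 0, 0, 0.003, -0.014, -1],
)

```text
clock: 20.4
position: [0.4521, -0.1349, 0.0492]
ee_rot: [0.0, 0.708, 0.707, 0.0]
contact_force: [-0.2, -1.0, -0.7]
width: 0.0375
gripper_force: 32.1
```

>>> move_arm(
  steps=[0, 0, 0, 0, 0, -0.0005, -1, 0, 0, 0, 0, 0, -0.001, -1, 0, 0, 0, 0, 0, -0.0015, -1, 0, 0, 0, 0, 0, -0.002, -1, 0, 0, 0, 0, 0, -0.002, -1, 0, 0, 0, 0, 0, -0.002, -1, 0, 0, 0, 0, 0, -0.002, -0.1, 0, 0, 0, 0, 0, -0.002, 0, 0, 0, 0, 0, 0, -0.002, 0.15, 0, 0, 0, 0, 0, -0.002, 0.3],
)

```text
clock: 21.4
position: [0.452, -0.1348, 0.0468]
ee_rot: [-0.0, 0.708, 0.707, -0.0]
contact_force: [-0.1, -0.3, 0.4]
width: 0.0554
gripper_force: 0.0
```

>>> move_arm(
  steps=[0, 0, 0, 0, 0, 0.015, 0.4, 0, 0, 0, 0, 0, 0.045, 0.6, 0, 0, 0, 0, 0, 0.075, 1, 0, 0, 0, -0.01, -0.02, 0.09, 1, 0, 0, 0, -0.028, -0.058, 0.09, 1, 0, 0, 0, -0.046, -0.096, 0.09, 1, 0, 0, 0, -0.064, -0.134, 0.09, 1, 0, 0, 0, -0.078, -0.164, 0.09, 1, 0, 0, 0, -0.084, -0.177, 0.09, 1, 0, 0, 0, -0.084, -0.177, 0.09, 1],
)

```text
clock: 22.4
position: [0.3676, -0.3131, 0.1367]
ee_rot: [-0.0, 0.709, 0.706, 0.0]
contact_force: [-0.8, 0.1, 0.7]
width: 0.0852
gripper_force: 0.0
```

Run:
```python
from h import *
im=grab('wrist','w7');s=manip.get_state();print(s['position'],s['ee_rot'],s['qpos'],s['width'])
```

```text
[ 0.36790462 -0.31160946  0.13666852] [-5.36892254e-04  7.08189212e-01  7.06022329e-01  4.71317413e-04] [-8.47823271e-01  2.32353870e-01  1.86969404e+00  1.01483282e-03
  1.04067413e+00 -8.45272467e-01] 0.08501739086351387
```

View pics/w7.png

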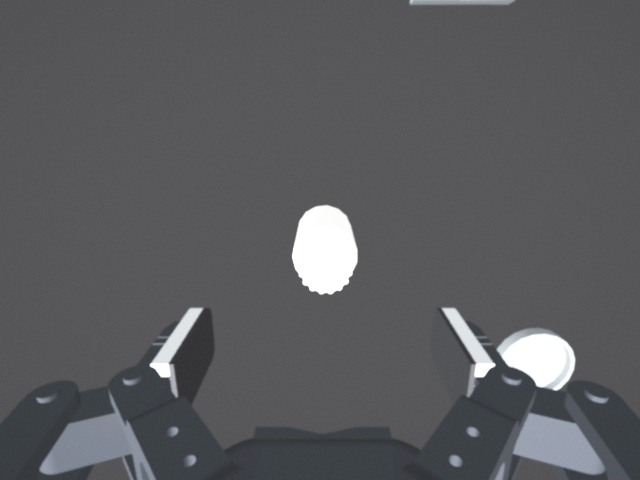

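round_small is centred between the jaws, with its cap near (325,272). I'll grasp it.

>>> move_arm(
  steps=[0, 0, 0, 0, 0.001, -0.015, 1, 0, 0, 0, 0, 0.001, -0.035, 1, 0, 0, 0, 0, 0.001, -0.06, 1, 0, 0, 0, 0, 0.001, -0.08, 1, 0, 0, 0, 0, 0.001, -0.0917, 0.7, 0, 0, 0, 0, 0.001, -0.0917, 0.3, 0, 0, 0, 0, 0.001, -0.0917, 0, 0, 0, 0, 0, 0.001, -0.0917, -0.2, 0, 0, 0, 0, 0.001, -0.0917, -0.5, 0, 0, 0, 0, 0.001, -0.0917, -1],
  squeeze=30,
)

```text
clock: 23.45
position: [0.3685, -0.311, 0.046]
ee_rot: [0.001, 0.708, 0.707, 0.0]
contact_force: [-0.4, -0.3, 2.2]
width: 0.0369
gripper_force: 30.3
```

>>> move_arm(
  steps=[0, 0, 0, 0, 0, 0, -1, 0, 0, 0, 0, 0, 0, -1, 0, 0, 0, 0, 0, 0.01, -1, 0, 0, 0, 0, 0, 0.025, -1, 0, 0, 0, 0.01, -0.006, 0.045, -1, 0, 0, 0, 0.035, -0.023, 0.06, -1, 0, 0, 0, 0.068, -0.045, 0.06, -1, 0, 0, 0, 0.1, -0.066, 0.06, -1, 0, 0, 0, 0.132, -0.087, 0.06, -1, 0, 0, 0, 0.154, -0.101, 0.05, -1],
)

```text
clock: 24.45
position: [0.5249, -0.4143, 0.097]
ee_rot: [0.003, 0.707, 0.707, -0.0]
contact_force: [-0.8, -0.7, -0.3]
width: 0.0368
gripper_force: 30.3
```

```bash
python3 -c "
from h import *
s=manip.get_state();print(s['position'],s['contact_force'],s['width'])"
```

```text
[ 0.52486058 -0.41430533  0.09697136] [-0.8147525  -0.69489587 -0.29556996] 0.03676422188737982
```

>>> move_arm(
  steps=[0, 0, 0, 0.008, -0.005, -0.005, -1, 0, 0, 0, 0.013, -0.009, -0.015, -1, 0, 0, 0, 0.013, -0.009, -0.025, -1, 0, 0, 0, 0.013, -0.009, -0.032, -1, 0, 0, 0, 0.013, -0.009, -0.032, -1, 0, 0, 0, 0.013, -0.009, -0.032, -1, 0, 0, 0, 0.013, -0.009, -0.032, -1, 0, 0, 0, 0.013, -0.009, -0.032, -1, 0, 0, 0, 0.013, -0.009, -0.032, -1, 0, 0, 0, 0.013, -0.009, -0.032, -1],
)

```text
clock: 25.45
position: [0.5352, -0.4209, 0.0637]
ee_rot: [0.0, 0.708, 0.707, 0.0]
contact_force: [0.6, -0.2, -1.4]
width: 0.0371
gripper_force: 30.3
```

Run:
```python
from h import *
im=grab('wrist','w8');s=manip.get_state();print(s['position'],s['ee_rot'],s['contact_force'],s['width'])
```

```text
[ 0.53510943 -0.42084622  0.06353363] [1.87142000e-04 7.07508422e-01 7.06704887e-01 1.56438919e-05] [-1.3518137  -0.22820649 -0.43180508] 0.03694968249578656
```

View pics/w8.png

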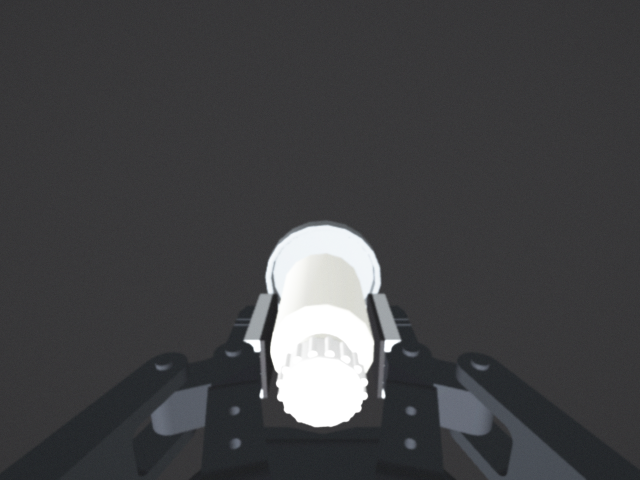

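round_small is over the small round tray. The tray's far rim is at (323,221) and the base edge at (322,254), the same geometry as last time, so the same +3 mm y correction applies.

>>> move_arm(
  steps=[0, 0, 0, 0, 0.0015, 0, -1, 0, 0, 0, 0, 0.003, -0.003, -1, 0, 0, 0, 0, 0.003, -0.006, -1, 0, 0, 0, 0, 0.003, -0.009, -1, 0, 0, 0, 0, 0.003, -0.011, -1, 0, 0, 0, 0, 0.003, -0.012, -1, 0, 0, 0, 0, 0.003, -0.013, -1, 0, 0, 0, 0, 0.003, -0.0135, -1, 0, 0, 0, 0, 0.003, -0.014, -1, 0, 0, 0, 0, 0.003, -0.014, -1],
)

```text
clock: 26.5
position: [0.5351, -0.4178, 0.0493]
ee_rot: [0.0, 0.708, 0.707, 0.0]
contact_force: [0.5, 0.0, -0.8]
width: 0.0369
gripper_force: 30.3
```

>>> move_arm(
  steps=[0, 0, 0, 0, 0, -0.0005, -1, 0, 0, 0, 0, 0, -0.001, -1, 0, 0, 0, 0, 0, -0.0015, -1, 0, 0, 0, 0, 0, -0.002, -1, 0, 0, 0, 0, 0, -0.0025, -1, 0, 0, 0, 0, 0, -0.0025, -1, 0, 0, 0, 0, 0, -0.0025, -0.1, 0, 0, 0, 0, 0, -0.0025, 0, 0, 0, 0, 0, 0, -0.0025, 0.15, 0, 0, 0, 0, 0, -0.0025, 0.3],
)

```text
clock: 27.5
position: [0.535, -0.4177, 0.0464]
ee_rot: [-0.0, 0.708, 0.707, 0.0]
contact_force: [-0.1, -0.2, -0.3]
width: 0.0556
gripper_force: 0.0
```

>>> move_arm(
  steps=[0, 0, 0, 0, 0, 0.01, 0.4, 0, 0, 0, 0, 0, 0.03, 0.6, 0, 0, 0, 0, 0, 0.06, 0.8, 0, 0, 0, 0, 0, 0.09, 1, 0, 0, 0, 0, 0, 0.12, 1, 0, 0, 0, -0.03, 0.0, 0.14, 1, 0, 0, 0, -0.07, 0, 0.15, 1, 0, 0, 0, -0.11, 0, 0.15, 1, 0, 0, 0, -0.14, 0, 0.15, 1, 0, 0, 0, -0.15, 0, 0.15, 1],
)

```text
clock: 28.5
position: [0.3824, -0.4174, 0.1978]
ee_rot: [-0.0, 0.708, 0.706, -0.0]
contact_force: [0.7, -0.3, 0.8]
width: 0.0853
gripper_force: 0.0
```

Run:
```python
from h import *
grab('top','top9')
```

```text
(no output)
```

View pics/top9.png

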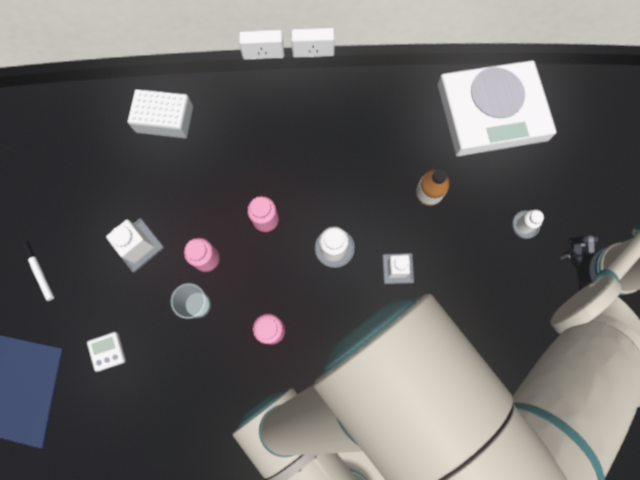

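All four bottles stand in their trays: (130,240), (334,244), (399,266) and (530,222). The amber bottle, the beaker and the pink bottles have not moved. I'll do one side check that they sit inside the rims.

Run:
```python
from h import *
px=grab('scene','sc9')['pixels']
T=[cv2.resize(px[v-40:v+40,u-50:u+50],(400,300),interpolation=2) for u,v in [(427,150),(317,220),(261,245),(174,340)]]
cv2.imwrite('pics/fin.png',np.vstack([np.hstack(T[:2]),np.hstack(T[2:])]))
```

```text
(no output)
```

View pics/fin.png

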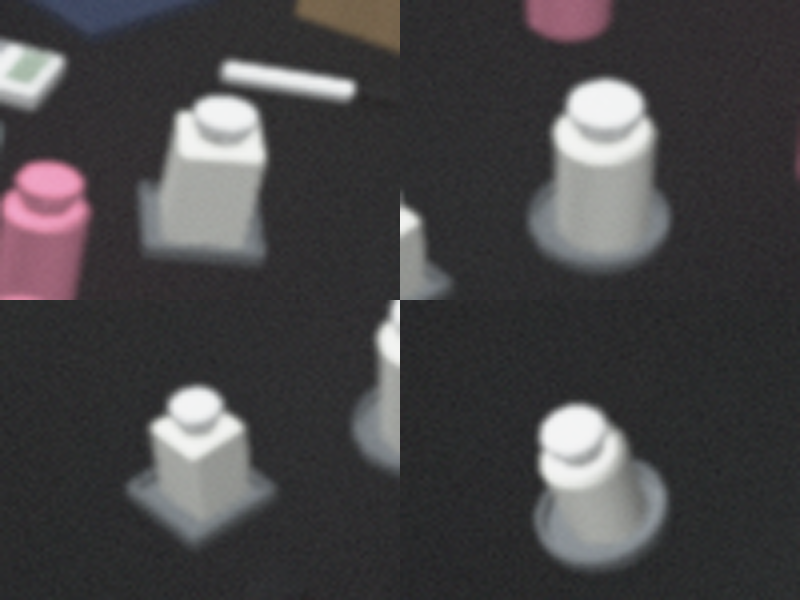

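All four sit centred inside their rims. The lean of the small round bottle in tile 4 is perspective, as it showed in the first picture too. I'm handing in the job.

```bash
python3 -c "
from rig import manip
print(manip.sign_off())"
```

```text
the job is handed in; nothing more can be done
None
```

All four white bottles stand upright in their matching trays, the amber bottle and beaker were left where they stood, and the job was handed in at about 28.6 s on the robot's clock.

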